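Find the socket for the rotor nut

TASK

Push the drive unit's service door shut until its catch snaps home, then try the sockets on the rotor's hex cap nut to find the one that fits: it goes all the way down onto the washer. Stand any socket that does not fit back upright on the grey mat, and finish while still gripping the fitting one, fully seated on the nut. Leave the beaker, vial and bottle where they are.

Things in the scene. Friction and masses are not known exactly. Their poses are not given: they have to be found in the camera images.
- service_door (a joint): angle of the service door in rad: 0 = shut, grows as the door swings out toward the robot (up to 1.3). It stays where it is left (light friction). From about 0.09 to 0.04 a sprung ball catch resists with 3 to 5 N at the free edge, then it snaps to 0 and holds
- door_hinge (a point): point on the vertical hinge axis of the service door, 70 mm above the bench, at the left end of the drive unit's front face. The door is a grey panel 12 mm thick, 147 mm from hinge to free edge, from 20 to 90 mm above the bench; shut, its outer face stands 12 mm in front of the housing's front
- door_push (a point): place to push the door: on its outer face, 118 mm from the hinge axis along the panel (29 mm from the free edge) and 70 mm above the bench; its -x axis points straight out of the outer face, its y axis along the panel toward the hinge
- drive_unit: fixed white small centrifuge drive unit, 180 x 200 x 100 mm (depth, width, height); origin at the centre of its underside, front with the door toward -x, y to its left. A sill 14 mm high sticks out 24 mm at the front. On top, 20 mm behind the centre, a silver rotor (radius 58 mm, up to 124 mm above the bench), a steel washer (radius 24 mm, top at 126 mm) and the cap nut
- cap_nut: fixed brass hex cap nut, 24 mm across flats, hex 14 mm high with a dome on top, 22 mm high in all; origin at the centre of its underside, on the washer, 126 mm above the bench; z up, two of its flats face its +x and -x (one pair every 60 degrees). Its yaw differs from that of the unit
- mat: fixed grey plastic mat 100 x 250 mm (its x, y), 4 mm thick, origin at the centre of its underside; the three sockets stand on it in a row along its y, 85 mm apart
- socket_a_grip (a point): grip point of one of three steel sockets that look the same outside, 44 mm above its mouth. It stands mouth down, 63 mm high in all: lower 30 mm round, 36 mm across; upper 33 mm a hexagonal adapter head, 34 mm across flats, a pair of flats facing this frame's +x and -x (one pair every 60 degrees), parallel to the flats of its hex hole. About 160 g
- socket_a_mouth (a point): centre of the lower, open face of the socket of socket_a_grip; on the washer when fully seated. Hex hole 26 mm deep, flared at the mouth. Just one of the three fits the nut (1 mm to spare a side, some 9 degrees of turn); the other two are too small and stop on its dome, 14 to 20 mm above the washer (the fitting one, if off-centre or turned, catches lower, at 8 to 11 mm)
- socket_b_grip (a point): grip point of one of three steel sockets that look the same outside, 44 mm above its mouth. It stands mouth down, 63 mm high in all: lower 30 mm round, 36 mm across; upper 33 mm a hexagonal adapter head, 34 mm across flats, a pair of flats facing this frame's +x and -x (one pair every 60 degrees), parallel to the flats of its hex hole. About 160 g
- socket_b_mouth (a point): centre of the lower, open face of the socket of socket_b_grip; on the washer when fully seated. Hex hole 26 mm deep, flared at the mouth. Just one of the three fits the nut (1 mm to spare a side, some 9 degrees of turn); the other two are too small and stop on its dome, 14 to 20 mm above the washer (the fitting one, if off-centre or turned, catches lower, at 8 to 11 mm)
- socket_c_grip (a point): grip point of one of three steel sockets that look the same outside, 44 mm above its mouth. It stands mouth down, 63 mm high in all: lower 30 mm round, 36 mm across; upper 33 mm a hexagonal adapter head, 34 mm across flats, a pair of flats facing this frame's +x and -x (one pair every 60 degrees), parallel to the flats of its hex hole. About 160 g
- socket_c_mouth (a point): centre of the lower, open face of the socket of socket_c_grip; on the washer when fully seated. Hex hole 26 mm deep, flared at the mouth. Just one of the three fits the nut (1 mm to spare a side, some 9 degrees of turn); the other two are too small and stop on its dome, 14 to 20 mm above the washer (the fitting one, if off-centre or turned, catches lower, at 8 to 11 mm)
- beaker: clear beaker, 57 mm wide, 71 mm high, bystander; origin at the centre of its underside
- vial: reagent vial with a screw cap, 23 mm wide, 52 mm high, bystander; origin at the centre of its underside
- bottle: buffer bottle, 44 mm wide, 66 mm high, bystander; origin at the centre of its underside
Mind the look-alikes: they are no part of the job. What is shaped like the part that bears socket_b_grip but orange is not meant.

How it is judged (in metres and radians):
On the way, in this order (a step that is already met when the one before it is completed fails the run):
1. the service door is pushed shut, home on its catch (value of joint service_door below 0.02 rad), for 0.2 s.
2. a socket is fully seated on the nut (((z of socket_a_mouth in the frame of cap_nut between -0.003 and 0.003 m and horizontal distance between socket_a_mouth and cap_nut below 0.003 m and angle between socket_a_mouth's own z axis and vertical below 0.06 rad) or (z of socket_b_mouth in the frame of cap_nut between -0.003 and 0.003 m and horizontal distance between socket_b_mouth and cap_nut below 0.003 m and angle between socket_b_mouth's own z axis and vertical below 0.06 rad) or (z of socket_c_mouth in the frame of cap_nut between -0.003 and 0.003 m and horizontal distance between socket_c_mouth and cap_nut below 0.003 m and angle between socket_c_mouth's own z axis and vertical below 0.06 rad))), for 0.2 s.
At the end, for the whole second after the job is handed in: Door shut (within 0.02 rad). One socket on the nut: mouth within 3 mm of the washer and of the nut's axis, upright within 0.06 rad, at rest, still gripped (over 1 N). The other two stand upright on the mat (within 0.1 rad, mouth centre over the mat), not touched by the fingers (value of joint service_door below 0.02 rad and ((z of socket_a_mouth in the frame of cap_nut between -0.003 and 0.003 m and horizontal distance between socket_a_mouth and cap_nut below 0.003 m and angle between socket_a_mouth's own z axis and vertical below 0.06 rad and contact force between the fingers and socket_a above 1 N and linear speed of socket_a below 0.02 m/s and z of each of socket_b_mouth, socket_c_mouth in the frame of mat below 0.007 m and angle between each of socket_b_mouth, socket_c_mouth's own z axis and vertical below 0.1 rad and x of socket_b_mouth in the frame of mat between -0.05 and 0.05 m and y of socket_b_mouth in the frame of mat between -0.125 and 0.125 m and contact force between the fingers and socket_b below 0.1 N and x of socket_c_mouth in the frame of mat between -0.05 and 0.05 m and y of socket_c_mouth in the frame of mat between -0.125 and 0.125 m and contact force between the fingers and socket_c below 0.1 N) or (z of socket_b_mouth in the frame of cap_nut between -0.003 and 0.003 m and horizontal distance between socket_b_mouth and cap_nut below 0.003 m and angle between socket_b_mouth's own z axis and vertical below 0.06 rad and contact force between the fingers and socket_b above 1 N and linear speed of socket_b below 0.02 m/s and z of each of socket_a_mouth, socket_c_mouth in the frame of mat below 0.007 m and angle between each of socket_a_mouth, socket_c_mouth's own z axis and vertical below 0.1 rad and x of socket_a_mouth in the frame of mat between -0.05 and 0.05 m and y of socket_a_mouth in the frame of mat between -0.125 and 0.125 m and contact force between the fingers and socket_a below 0.1 N and x of socket_c_mouth in the frame of mat between -0.05 and 0.05 m and y of socket_c_mouth in the frame of mat between -0.125 and 0.125 m and contact force between the fingers and socket_c below 0.1 N) or (z of socket_c_mouth in the frame of cap_nut between -0.003 and 0.003 m and horizontal distance between socket_c_mouth and cap_nut below 0.003 m and angle between socket_c_mouth's own z axis and vertical below 0.06 rad and contact force between the fingers and socket_c above 1 N and linear speed of socket_c below 0.02 m/s and z of each of socket_a_mouth, socket_b_mouth in the frame of mat below 0.007 m and angle between each of socket_a_mouth, socket_b_mouth's own z axis and vertical below 0.1 rad and x of socket_a_mouth in the frame of mat between -0.05 and 0.05 m and y of socket_a_mouth in the frame of mat between -0.125 and 0.125 m and contact force between the fingers and socket_a below 0.1 N and x of socket_b_mouth in the frame of mat between -0.05 and 0.05 m and y of socket_b_mouth in the frame of mat between -0.125 and 0.125 m and contact force between the fingers and socket_b below 0.1 N))); the arm keeps its last pose, push and grip.
It fails at once if the beaker is shifted by more than 30 mm or tipped over (distance of beaker from where it was at the start of the episode above 0.03 m or angle between beaker's own z axis and vertical above 0.5 rad).
It fails at once if the vial is shifted by more than 30 mm or tipped over (distance of vial from where it was at the start of the episode above 0.03 m or angle between vial's own z axis and vertical above 0.5 rad).
It fails at once if the bottle is shifted by more than 30 mm or tipped over (distance of bottle from where it was at the start of the episode above 0.03 m or angle between bottle's own z axis and vertical above 0.5 rad).
It also fails if it takes over 72 s, if anything falls off the work surface, if the arm or the gripper's body presses on something with over 40 N, if the wrist force passes 120 N, or if a joint passes its speed limit or range.

ROBOT

A 7-joint arm with a two-finger parallel gripper is mounted at the origin on a cart in front of the work surface, level with it; the furniture and walls round the work are solid. World frame = base frame: x ahead of the robot, y to its left, z up, the work surface at z = 0. Lengths are in m, angles in degrees, forces in N, time in s.
With the tool pointing down it reaches from about 0.35 to 0.9 m from the base axis. Payload 8.1 kg.
Tool frame: the origin (TCP) lies at the very end of the fingers, on their centre line; the grasp point (between the pads) lies 19 mm behind it (r.grip_point_offset is the z of the grasp point in the tool frame, in m); z points along the fingers, y is the direction in which the jaws open and shut (so a half turn about z gives the same grasp; the last joint's range is limited). The gripper opens to 92 mm and grips with 3 to 60 N. Pads are 19 mm wide; open, the fingers measure 130 mm over their backs; the gripper's body (75 mm by 190 mm) begins 47 mm behind the grasp point.
Start: joints at [-73.144, 24.895, 1.432, 90.138, -0.665, 64.973, -4.303], TCP at [0.242, 0.576, 0.227] pointing down, gripper open.
Joint ranges: [-149.89, 149.89], [-25.12, 119.58], [-72.63, 75.52], [4.76, 147.25], [-75.54, 255.54], [6.69, 114.76], [-157.13, 157.13]. Speed limits (degrees/s): [127.2, 127.2, 172.46, 172.46, 180, 180, 180].

INTERFACE

Orientations are given as [roll, pitch, yaw] about the fixed x, y, z axes, in that order (R = Rz(yaw) Ry(pitch) Rx(roll)).
In Python, from rig import status, eyes, r gives the robot as it stands.
- The arm moves only by the tool arm_command, never from a script. Its argument "commands" is text: rows parted by semicolons, each of 7 numbers parted by spaces: the shift along the tool's x, y, z in cm, then the turn, a rotation vector about the tool's x, y, z in degrees, then the gripper's target within -1 to 1 (shut at 1, half-way at 0, fully open at -1). A call has 1 to 12 rows; each row is the pose to reach, as a shift and turn from the pose measured when the call began, along the tool's axes at that moment; what a row does not reach only later rows make up. A row lasts 1/8 s, in which the tool goes at most 62.5 mm and 10.7 degrees, less where a joint would pass 70% of its speed; a pose out of reach is approached as far as the arm can. A call with a gripper value outside its range is refused whole. The fingers move at their own pace and stop on an object; "force" is the grip in N (left out, the last holds). Time passes only in rows, so rows that repeat a pose let the fingers close. It gives the time, the measured TCP pose, the force and the opening at its end, in the units of the state.
- status.sense(): the state, without advancing time (a new reading comes with each control period).
- eyes.read_camera(name): name is "scene" or "top" or "wrist"; returns a dict with "image" (400x640x3 uint8, blue, green, red), "fovy" (degrees; the focal length in pixels is half the picture's height over the tangent of half this angle, whatever the lens; pixels are square), "cx", "cy" (the principal point, pixels), "R" (3x3) and "t" (3): a world point X has camera coordinates R X + t; the wrist camera has in their place "hand_eye" (4x4, takes a point from camera to tool coordinates, whose origin is the TCP and whose axes are the flange's). Camera axes: x right, y down, z forward; pixel columns grow to the right and rows downward; lengths in m; the calibration is good to about 2 mm. The wrist camera is an equidistant fisheye: a pixel r from the principal point sees the ray r / f radians off the axis. A picture is of the moment at which its call begins: read the wrist's pose just before it. There is no depth.
- r.finish_job(): hands the job in, once; it reports no verdict.
The state is a dict: "t": time; "q": joint angles; "qvel": joint speeds; "joint_torque": joint torques, N m; "ee_pos": TCP position; "eef_rot": TCP orientation; "wrist_force": force on the tool from outside, world axes, zero at the start; "ft_torque": the same for the moment, N m; "grip_width": opening from 0.0 (shut) to 1.0 (fully open).
Only numpy, scipy, OpenCV 4.12 (cv2) and the standard library are available. Lean on these libraries where they do the work, as an engineer would, in place of code of your own. Each camera call takes 0.05 s, during which the arm holds its last target.

## Working session

There is one attempt and no reset: what is moved stays moved. The work goes in short steps, Python scripts to look and compute and a tool call to move; the robot and the scene stay as the last step left them, time stands still between calls to the robot, and variables do not carry over. Pictures are saved under pics/ and viewed, and the job is handed in when it is done.

Besides the shell and the picture viewer there is one more tool, called after "Emit:" by a JSON object that holds its "api" and its "payload". arm_command: Moves the arm, as the interface text tells. Its arguments: {"type":"object","properties":{"commands":{"type":"string"},"force":{"type":"number"}},"required":["commands"]}

```bash
ls; mkdir -p pics; python3 - <<'E'
from rig import status, eyes, r
import cv2
print(status.sense())
for n in ["scene","top","wrist"]:
    d=eyes.read_camera(n); cv2.imwrite(f"pics/{n}0.png",d["image"])
    print(n,{k:v for k,v in d.items() if k!="image"})
E
```

```text
pics
{'t': 0.0, 'q': array([-73.14226852,  24.9361083 ,   1.43204334,  90.18884144,
        -0.66472856,  64.97010314,  -4.30211125]), 'qvel': array([-0.0583163 ,  0.00758711,  0.11392959, -0.01339939, -0.05439393,
       -0.10177447,  0.03161856]), 'joint_torque': array([-1.39799700e-03, -6.67866755e+01,  9.84391160e-01, -3.14473557e+01,
       -6.05462515e-02,  4.29730152e-02,  1.80437232e-04]), 'ee_pos': array([0.24142953, 0.57595681, 0.22595066]), 'eef_rot': array([-1.79913662e+02,  8.33530836e-03,  1.57259405e+02]), 'wrist_force': array([-0.30523136,  0.56369443,  0.55764583]), 'ft_torque': array([-0.00200693,  0.04200809, -0.06409762]), 'grip_width': 0.9961193618392513}
scene {'fovy': 55.549542800300095, 'cx': 316.37935095659697, 'cy': 199.45616709393738, 'R': array([[-0.73709092, -0.67535564, -0.02432556],
       [-0.34135552,  0.40314258, -0.8490892 ],
       [ 0.58324385, -0.61755228, -0.52768911]]), 't': array([0.4200172 , 0.25597984, 0.56547101])}
top {'fovy': 51.794579734237146, 'cx': 322.00435473943384, 'cy': 198.97735332478322, 'R': array([[ 0.02608862, -0.99951982, -0.01671871],
       [-0.98619731, -0.02299822, -0.16396937],
       [ 0.16350614,  0.02076568, -0.98632374]]), 't': array([-0.00351185,  0.57645977,  1.18933569])}
wrist {'fovy': 65.70646984690485, 'cx': 316.89321413197655, 'cy': 201.96591069978916, 'hand_eye': array([[-4.29562319e-04, -9.55025120e-01, -2.96524595e-01,
         8.08991847e-02],
       [ 9.99999841e-01, -5.18304355e-04,  2.20661045e-04,
         8.23450247e-05],
       [-3.64426830e-04, -2.96524453e-01,  9.55025191e-01,
        -1.58418120e-01],
       [ 0.00000000e+00,  0.00000000e+00,  0.00000000e+00,
         1.00000000e+00]])}
```

View pics/scene0.png

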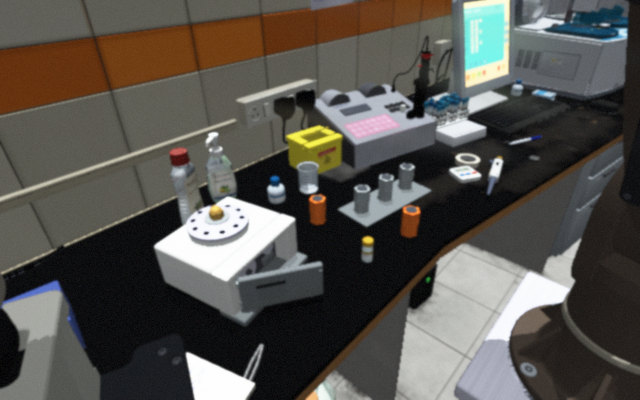

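View pics/top0.png

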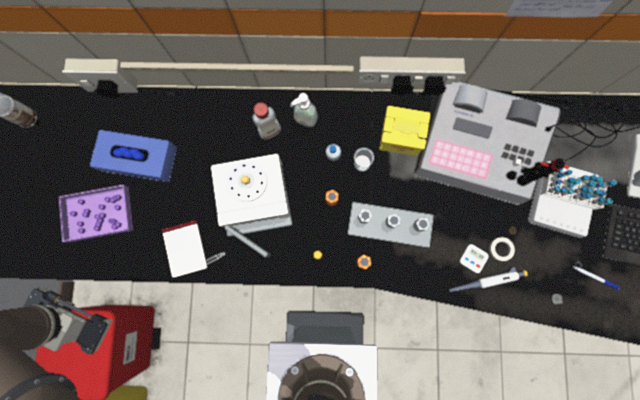

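View pics/wrist0.png

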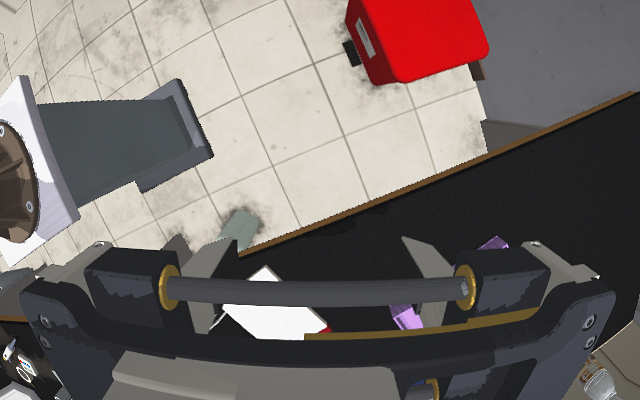

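The top view shows the white drive unit at (250,190), with its nut at (245,180) and the open door from (228,228) to (268,255). The mat is at (391,222) and carries three grey sockets at (364,215), (393,220) and (421,223). The orange look-alikes at (332,197) and (364,262) are off the mat and aren't meant. I'll enlarge next.

```bash
cat > h.py <<'E'
from rig import status, eyes, r
import cv2, numpy as np
from scipy.spatial.transform import Rotation as Rn
def f(d): return 200/np.tan(np.radians(d["fovy"]/2))
def ray(d,u,v):
    c=np.array([(u-d["cx"])/f(d),(v-d["cy"])/f(d),1]); R=np.array(d["R"])
    return -R.T@d["t"], R.T@c
def atz(d,u,v,z):
    o,k=ray(d,u,v); return o+k*(z-o[2])/k[2]
def proj(d,X):
    c=np.array(d["R"])@X+d["t"]; return np.array([d["cx"]+f(d)*c[0]/c[2],d["cy"]+f(d)*c[1]/c[2]])
def tool():
    s=status.sense(); return Rn.from_euler("xyz",s["eef_rot"],degrees=True).as_matrix(),np.array(s["ee_pos"])
def wcam(d,Rt,p):
    H=np.array(d["hand_eye"]); R=Rt@H[:3,:3]; o=Rt@H[:3,3]+p; return R,o
def wray(d,Rt,p,u,v):
    R,o=wcam(d,Rt,p); x,y=u-d["cx"],v-d["cy"]; rr=np.hypot(x,y); th=rr/f(d)
    k=np.array([np.sin(th)*x/max(rr,1e-9),np.sin(th)*y/max(rr,1e-9),np.cos(th)]); return o,R@k
def watz(d,Rt,p,u,v,z):
    o,k=wray(d,Rt,p,u,v); return o+k*(z-o[2])/k[2]
def wproj(d,Rt,p,X):
    R,o=wcam(d,Rt,p); c=R.T@(X-o); rho=np.hypot(c[0],c[1]); th=np.arctan2(rho,c[2]); return np.array([d["cx"],d["cy"]])+f(d)*th*c[:2]/max(rho,1e-9)
def crop(im,x0,y0,w,h,s,name):
    cv2.imwrite(f"pics/{name}.png",cv2.resize(im[y0:y0+h,x0:x0+w],None,fx=s,fy=s,interpolation=cv2.INTER_CUBIC))
E
python3 - <<'E'
from h import *
d=eyes.read_camera("top")
crop(d["image"],200,145,100,120,5,"t_unit")
crop(d["image"],310,135,130,140,4,"t_mat")
for p in [(364,215,.067),(393,220,.067),(421,223,.067),(245,180,.148),(364,158,0.07),(333,152,.066),(318,255,.052)]: print(p,atz(d,*p).round(3))
E
```

```text
(364, 215, 0.067) [ 0.528 -0.114  0.067]
(393, 220, 0.067) [ 0.516 -0.199  0.067]
(421, 223, 0.067) [ 0.509 -0.28   0.067]
(245, 180, 0.148) [0.608 0.224 0.148]
(364, 158, 0.07) [ 0.7   -0.112  0.07 ]
(333, 152, 0.066) [ 0.718 -0.019  0.066]
(318, 255, 0.052) [0.409 0.018 0.052]
```

View pics/t_unit.png

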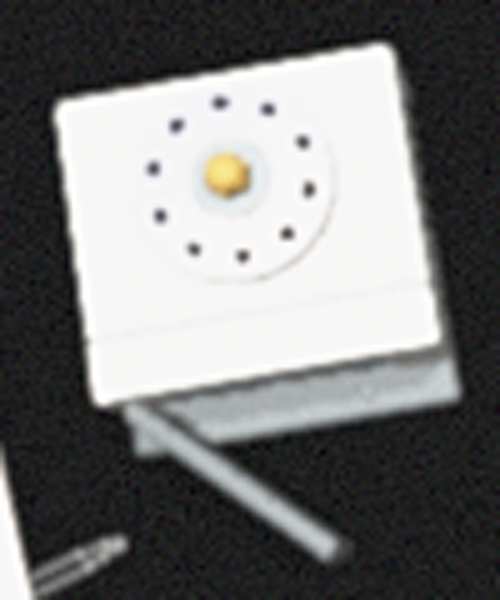

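View pics/t_mat.png

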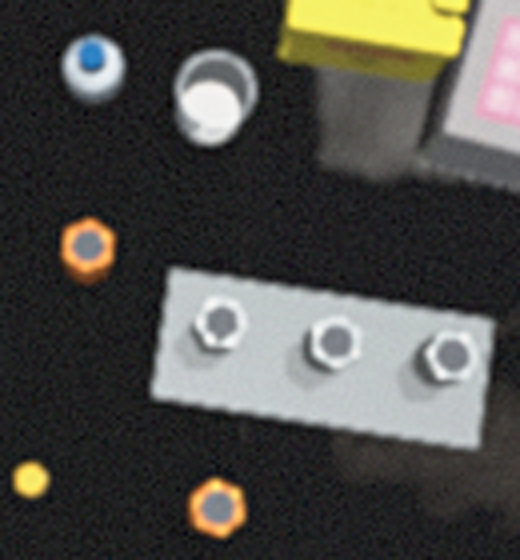

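The crops show the door as a thin panel: hinge end near crop (130,405), free edge near (345,548). The grey sockets are at crop (220,323), (335,342) and (450,356). The two orange ones at (88,245) and (217,505) are off the mat and are the look-alikes, so they stay out of it.

```bash
python3 - <<'E'
from h import *
d=eyes.read_camera("top")
T=lambda a,b,z: atz(d,200+a/5,145+b/5,z)
BL,BR,FR,FL=[T(a,b,.1) for a,b in [(55,103),(393,42),(440,345),(95,405)]]
print(BL,BR,FR,FL)
for a,b in [(BL,BR),(FL,FR)]: print(np.degrees(np.arctan2(*(a-b)[:2][::-1]))-90, np.linalg.norm(a-b))
for a,b in [(BL,FL),(BR,FR)]: print(np.degrees(np.arctan2(*(a-b)[:2][::-1])), np.linalg.norm(a-b))
print("nut",T(228,175,.148),"door free",T(345,545,.09),T(325,558,.09),"hinge",T(135,410,.09))
M=lambda a,b,z: atz(d,310+a/4,135+b/4,z)
cs=[M(a,b,.004) for a,b in [(168,268),(493,318),(480,447),(152,398)]]
print(np.round(cs,3)); print("matyaw",[np.degrees(np.arctan2(*(cs[i]-cs[j])[:2][::-1])) for i,j in [(0,1),(3,2)]])
for p in [(220,323),(335,342),(451,356)]: print(M(*p,.067))
E
```

```text
[0.6590835  0.33701154 0.1       ] [0.70016438 0.14044453 0.1       ] [0.52186576 0.10574236 0.1       ] [0.48265148 0.30158341 0.1       ]
11.804439141207155 0.20081392061996123
11.322892797300824 0.1997285043917617
11.354181352679218 0.17995391285101392
11.01375460254133 0.18164426457644336
nut [0.60832639 0.22281764 0.148     ] door free [0.40739583 0.15628786 0.09      ] [0.39979168 0.1673196  0.09      ] hinge [0.48126459 0.28099201 0.09      ]
[[ 0.576 -0.082  0.004]
 [ 0.543 -0.332  0.004]
 [ 0.444 -0.32   0.004]
 [ 0.475 -0.071  0.004]]
matyaw [np.float64(82.46734752247956), np.float64(82.90909817407623)]
[ 0.52628688 -0.11692594  0.067     ]
[ 0.51432905 -0.20086534  0.067     ]
[ 0.50611715 -0.28506734  0.067     ]
```

```bash
cat >> h.py <<'E'
def go(*targets):
    """targets (x,y,z,yaw) pointing straight down -> tool shift cm, rotvec deg"""
    Rt,p=tool()
    for x,y,z,yaw in targets:
        Rg=Rn.from_euler("xyz",[180,0,yaw],degrees=True).as_matrix()
        s=Rt.T@(np.array([x,y,z])-p)*100; w=np.degrees(Rn.from_matrix(Rt.T@Rg).as_rotvec())
        print(s.round(2),w.round(2))
E
python3 - <<'E'
from h import *
go((.37,.212,.13,147),(.37,.212,.055,147))
E
```

```text
[-25.93 -28.62   9.66] [-4.000e-02  1.000e-02  1.026e+01]
[-25.93 -28.61  17.16] [-4.000e-02  1.000e-02  1.026e+01]
```

Emit:
{"api": "arm_command", "payload": {"commands": "-25.9 -28.6 9.7 0 0 10.3 1;-25.9 -28.6 9.7 0 0 10.3 1;-25.9 -28.6 9.7 0 0 10.3 1;-25.9 -28.6 9.7 0 0 10.3 1;-25.9 -28.6 9.7 0 0 10.3 1;-25.9 -28.6 9.7 0 0 10.3 1;-25.9 -28.6 9.7 0 0 10.3 1;-25.9 -28.6 9.7 0 0 10.3 1;-25.9 -28.6 9.7 0 0 10.3 1", "force": 20}}

```text
t: 1.38
ee_pos: [0.3698, 0.2133, 0.1298]
eef_rot: [180.0, 0.0, 147.0]
wrist_force: [0.7, 0.4, 0.5]
grip_width: 0.069
```

```bash
python3 - <<'E'
from h import *
for n in ["scene","wrist"]:
    d=eyes.read_camera(n); cv2.imwrite(f"pics/{n}1.png",d["image"])
crop(eyes.read_camera("scene")["image"],120,180,240,170,3,"s1c")
E
```

```text
(no output)
```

View pics/s1c.png

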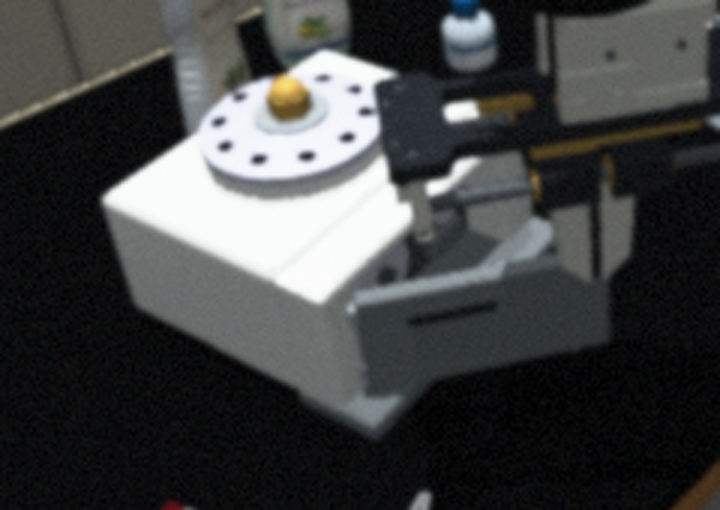

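View pics/wrist1.png

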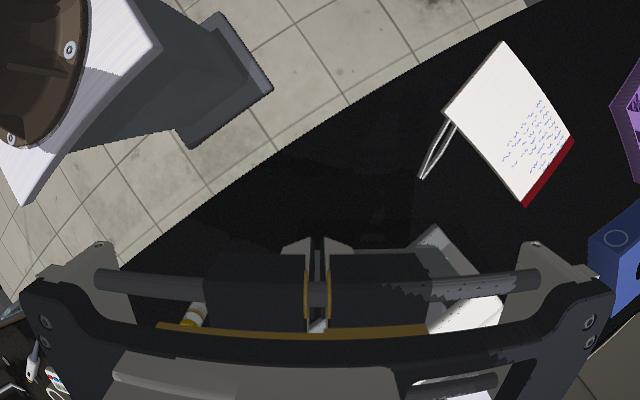

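```bash
python3 - <<'E'
from h import *
d=eyes.read_camera("scene")
def c(u): return (proj(d,np.array(u))-[120,180])*3
print("tip",c((.37,.213,.13)),c((.37,.213,.055)))
h=np.array([.481,.281]);e=np.array([-.543,-.84])
for L in (0,.118,.147):
  for z in (.02,.09): print(L,z,c((*(h+L*e),z)))
# refine: corners in crop
for uv in [(350,300),(608,250),(612,340),(360,395)]:
  u,v=uv[0]/3+120,uv[1]/3+180
  print(uv,atz(d,u,v,.09),atz(d,u,v,.02))
E
```

```text
tip [589.68789883 264.52950371] [593.00127566 368.26251579]
0 0.02 [374.37492691 382.08220019]
0 0.09 [358.57809319 292.87498486]
0.118 0.02 [571.50347172 340.78063292]
0.118 0.09 [567.50975425 252.49998576]
0.147 0.02 [617.86988064 331.06613236]
0.147 0.09 [616.52795349 243.02746379]
(350, 300) [0.48009921 0.2875339  0.09      ] [0.54640234 0.24865485 0.02      ]
(608, 250) [0.40091023 0.16519002 0.09      ] [0.45449836 0.10666678 0.02      ]
(612, 340) [0.3530822  0.21576885 0.09      ] [0.39899081 0.16536682 0.02      ]
(360, 395) [0.42250919 0.32536311 0.09      ] [0.47956537 0.29255812 0.02      ]
```

```bash
python3 - <<'E'
from h import *
H=np.array([.480,.288])
def tg(a,off,z=.055,L=.118):
    n=np.array([np.cos(np.radians(a)),np.sin(np.radians(a))]); e=np.array([-n[1],n[0]])
    p=H+L*e+off*n; return (*p,z,a)
go((.37,.212,.055,147),tg(147,.02),*[tg(a,.0095) for a in (150,157,164,171,178,184)])
E
```

```text
[-0.11 -0.09  7.48] [-0.01  0.01  0.07]
[-3.19  0.47  7.48] [-0.01  0.01  0.07]
[-4.86  0.43  7.48] [-0.01  0.01 -2.93]
[-6.31  0.48  7.48] [-0.01  0.01 -9.93]
[-7.74  0.7   7.48] [-1.000e-02  1.000e-02 -1.693e+01]
[-9.13  1.1   7.48] [-1.000e-02  1.000e-02 -2.393e+01]
[-10.46   1.66   7.48] [-1.000e-02  1.000e-02 -3.093e+01]
[-11.54   2.26   7.48] [-1.000e-02  0.000e+00 -3.693e+01]
```

Emit:
{"api": "arm_command", "payload": {"commands": "0 0 4 0 0 0 1;0 0 7.5 0 0 0 1;-3.2 0.5 7.5 0 0 0 1;-4.9 0.4 7.5 0 0 -3 1;-6.3 0.5 7.5 0 0 -10 1;-7.7 0.7 7.5 0 0 -17 1;-9.1 1.1 7.5 0 0 -24 1;-10.5 1.7 7.5 0 0 -31 1;-11.5 2.3 7.5 0 0 -37 1;-11.5 2.3 7.5 0 0 -37 1"}}

```text
t: 2.82
ee_pos: [0.479, 0.1706, 0.0546]
eef_rot: [180.0, 0.0, -176.0]
wrist_force: [-0.6, -0.8, 0.1]
grip_width: 0.007
```

```bash
python3 - <<'E'
from h import *
H=np.array([.480,.288])
def tg(a,off,z=.055,L=.118):
    n=np.array([np.cos(np.radians(a)),np.sin(np.radians(a))]); e=np.array([-n[1],n[0]])
    p=H+L*e+off*n; return (*p,z,a)
go(*[tg(a,o) for a,o in ((187,.0095),(191.5,.0095),(191.5,.005),(191.5,.0))])
print(status.sense())
crop(eyes.read_camera("scene")["image"],120,180,240,170,3,"s2c")
E
```

```text
[-0.59 -0.13 -0.04] [ 0.01  0.01 -2.96]
[-1.52 -0.12 -0.04] [ 0.01  0.01 -7.46]
[-1.96 -0.06 -0.04] [ 0.01  0.01 -7.46]
[-2.46  0.   -0.04] [ 0.01  0.01 -7.46]
{'t': 2.825, 'q': array([-24.23182229,  26.9189911 ,  -1.84472044, 116.64601276,
         1.39504763,  36.44267671,  67.04230645]), 'qvel': array([-1.02348486, -0.51640916,  0.58760062,  1.2986475 , -0.72574103,
       -0.80077799, -3.04630013]), 'joint_torque': array([  0.77103736, -58.1664598 ,   0.24458958, -20.96577466,
         0.25735798,   0.30822448,   1.0923237 ]), 'ee_pos': array([0.47899387, 0.17063552, 0.05463757]), 'eef_rot': array([ 1.79989425e+02,  9.14498648e-03, -1.75958769e+02]), 'wrist_force': array([-0.61822687, -0.80767929,  0.1096705 ]), 'ft_torque': array([ 0.01646737,  0.01509771, -0.05527909]), 'grip_width': 0.006573769331099777}
```

View pics/s2c.png

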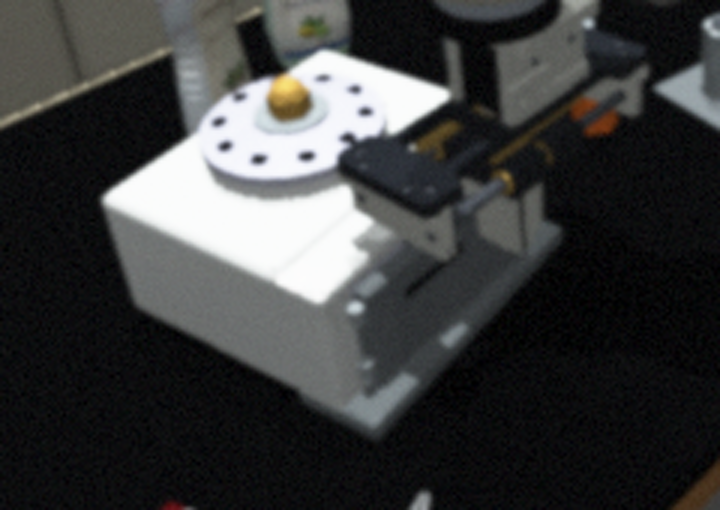

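The door has followed the fingers to nearly shut. I'll keep pushing through the catch.

Emit:
{"api": "arm_command", "payload": {"commands": "-0.6 -0.1 0 0 0 -3 1;-1.2 -0.1 0 0 0 -6 1;-1.6 -0.1 0 0 0 -7.5 1;-1.8 -0.1 0 0 0 -7.5 1;-2 -0.1 0 0 0 -7.5 1;-2 -0.1 0 0 0 -7.5 1"}}

```text
t: 3.62
ee_pos: [0.4885, 0.1699, 0.0533]
eef_rot: [-179.9, -1.0, -168.5]
wrist_force: [-29.6, -4.7, 21.9]
grip_width: -0.003
```

```bash
python3 - <<'E'
from h import *
s=status.sense();print(s["wrist_force"],s["ee_pos"])
n=np.array([np.cos(np.radians(191.5)),np.sin(np.radians(191.5))]);print((s["ee_pos"][:2]-[.480,.288])@n)
crop(eyes.read_camera("scene")["image"],120,180,240,170,3,"s3c")
E
```

```text
[-29.64660064  -4.67881072  21.9203366 ] [0.48848993 0.16992884 0.05333129]
0.015220109786741215
```

View pics/s3c.png

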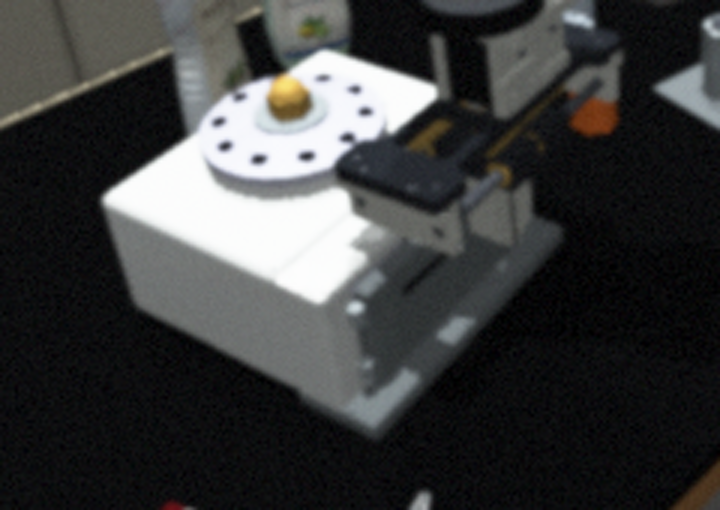

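The finger sits 15 mm off my line, which matches a flush shut door, and the push is 30 N. I'll back off, lift, and check.

Emit:
{"api": "arm_command", "payload": {"commands": "2 0 0 0 1 0 1;5 0 0 0 1 0 1;5 0 -6 0 1 0 0;5 0 -12 0 1 0 -1;5 0 -18 0 1 0 -1"}}

```text
t: 4.3
ee_pos: [0.4416, 0.1614, 0.2362]
eef_rot: [-179.9, -1.9, -168.6]
wrist_force: [0.3, 0.5, 0.1]
grip_width: 0.279
```

```bash
python3 - <<'E'
from h import *
s=status.sense();print(s["wrist_force"],s["ee_pos"],s["eef_rot"],s["q"])
crop(eyes.read_camera("scene")["image"],120,180,240,170,3,"s4c")
d=eyes.read_camera("top");crop(d["image"],200,145,100,120,5,"t4")
E
```

```text
[0.27103222 0.49488168 0.07427832] [0.44155856 0.16139359 0.23619591] [-179.93372828   -1.9371438  -168.58822469] [-22.33531476  11.45824642  -4.63627732 108.28587364   0.52791315
  62.17809072  74.26410657]
```

View pics/s4c.png

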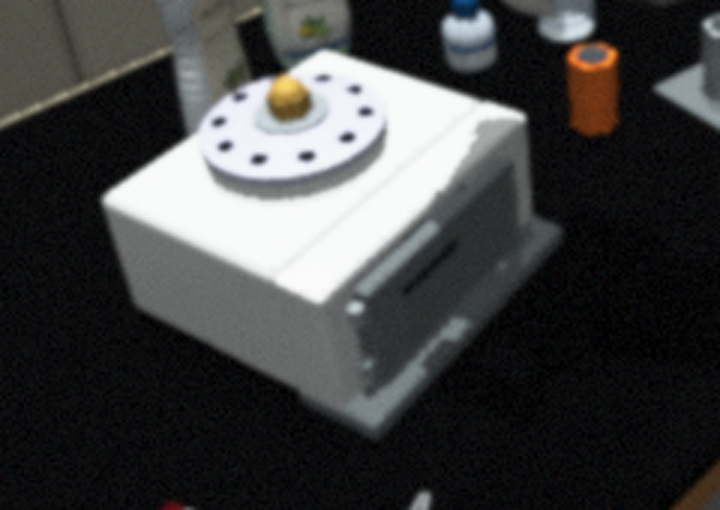

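View pics/t4.png

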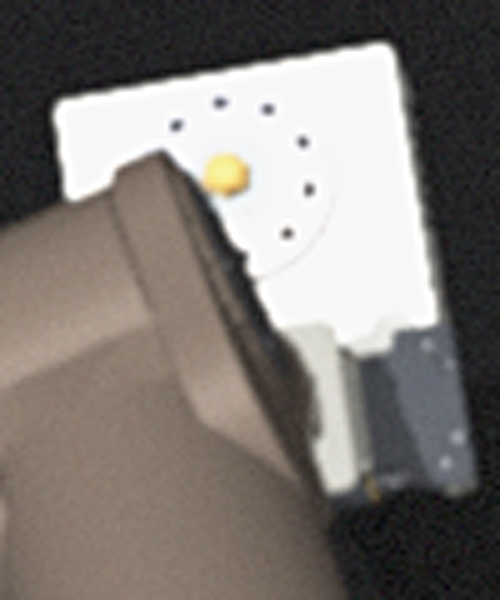

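The door is flush and shut. Next I'll go over the mat with the wrist camera to get the socket yaws.

```bash
python3 - <<'E'
from h import *
go((.503,-.26,.22,80),(.503,-.26,.22,135))
E
```

```text
[  2.63 -42.61   2.05] [ -1.26  -0.96 111.4 ]
[  2.63 -42.61   2.05] [-0.6  -1.27 56.4 ]
```

Emit:
{"api": "arm_command", "payload": {"commands": "2.6 -42.6 2 -1.2 -1 111.4 -1;2.6 -42.6 2 -1.2 -1 111.4 -1;2.6 -42.6 2 -1.2 -1 111.4 -1;2.6 -42.6 2 -1.2 -1 111.4 -1;2.6 -42.6 2 -1.2 -1 111.4 -1;2.6 -42.6 2 -1.2 -1 111.4 -1;2.6 -42.6 2 -1.2 -1 111.4 -1;2.6 -42.6 2 -1.2 -1 111.4 -1;2.6 -42.6 2 -1.2 -1 111.4 -1;2.6 -42.6 2 -1.2 -1 111.4 -1;2.6 -42.6 2 -1.2 -1 111.4 -1;2.6 -42.6 2 -1.2 -1 111.4 -1"}}

```text
t: 5.9
ee_pos: [0.5033, -0.2588, 0.2201]
eef_rot: [-180.0, 0.0, 80.0]
wrist_force: [-0.2, -0.3, -0.8]
grip_width: 1.0
```

```bash
python3 - <<'E'
from h import *
Rt,p=tool();print(p,status.sense()["eef_rot"],status.sense()["q"])
d=eyes.read_camera("wrist"); cv2.imwrite("pics/w5.png",d["image"])
for X in [(.526,-.117,.067),(.514,-.201,.067),(.506,-.285,.067)]: print(wproj(d,Rt,p,np.array(X)))
E
```

```text
[ 0.50333766 -0.25884784  0.22014697] [-1.79985587e+02  4.46243780e-02  7.99930999e+01] [ -0.20710509  20.92316078  29.89076776 100.86299358 -11.6521315
  61.3035296   23.67268147]
[314.91272914  46.93697013]
[317.76083076 130.38775052]
[324.06592199 210.23588649]
```

View pics/w5.png

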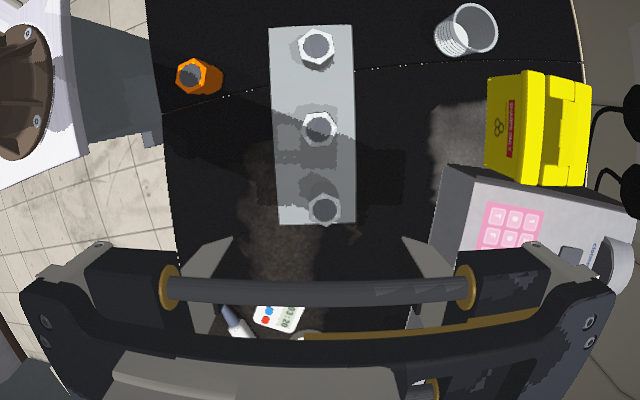

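The wrist view shows the three grey sockets on the mat at (316,47), (319,128) and (325,209), all within about 2 px of prediction. The orange one at (195,77) is the look-alike. I'll enlarge the grey ones.

```bash
python3 - <<'E'
from h import *
d=eyes.read_camera("wrist"); im=d["image"]
a=[cv2.resize(im[y-25:y+25,x-25:x+25],None,fx=8,fy=8,interpolation=cv2.INTER_CUBIC) for x,y in ((316,47),(319,128))]
cv2.imwrite("pics/w5a.png",np.hstack(a))
crop(im,300,184,50,50,8,"w5b")
E
```

```text
(no output)
```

View pics/w5a.png

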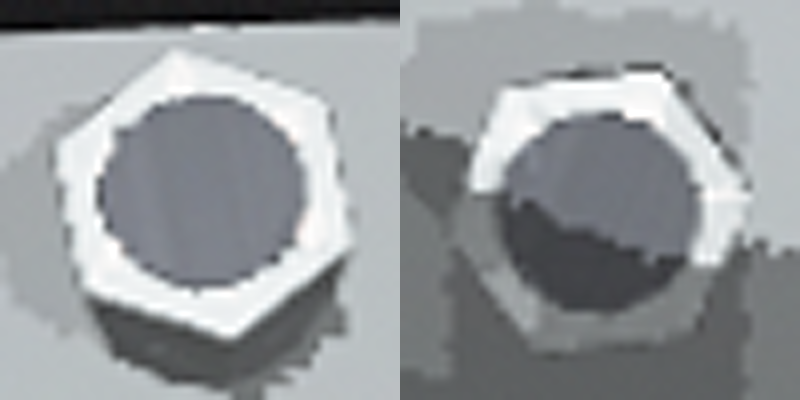

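View pics/w5b.png

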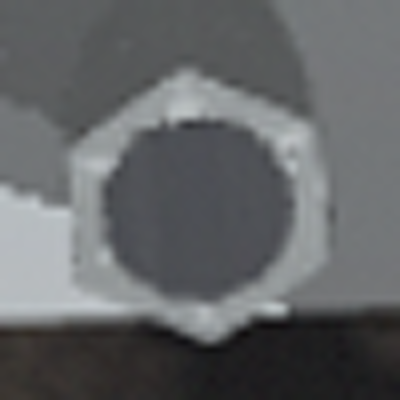

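```bash
cat >> h.py <<'E'
def hexfit(P):
    """P Nx2 corners (world) -> centre, radius, flat-normal yaw mod 60"""
    P=np.asarray(P); c=P.mean(0); v=P-c; a=np.degrees(np.arctan2(v[:,1],v[:,0]))
    w=np.angle(np.mean(np.exp(1j*np.radians(6*a))))  # corners
    cy=np.degrees(w)/6; return c,np.hypot(*v.T).mean(),(cy+30)%60,((a-cy+30)%60-30).round(1)
E
python3 - <<'E'
from h import *
Rt,p=tool(); d=eyes.read_camera("wrist")
S=[((291,22),[(178,50),(325,100),(350,245),(232,338),(88,292),(58,160)]),
((294,103),[(255,72),(348,190),(305,330),(140,350),(55,235),(110,90)]),
((300,184),[(188,65),(315,135),(325,270),(212,342),(75,285),(70,155)])]
for o,c in S:
    P=[watz(d,Rt,p,o[0]+(x+.5)/8-.5,o[1]+(y+.5)/8-.5,.067)[:2] for x,y in c]
    print(hexfit(P))
E
```

```text
(array([ 0.52720501, -0.11659205]), np.float64(0.01910696626489396), np.float64(1.2169696998530632), array([-1.3, -0.3, -0.5, -1. , -0.5,  3.7]))
(array([ 0.51522998, -0.20010899]), np.float64(0.019008260790173145), np.float64(28.566612201091633), array([ 1.1,  0.1,  2.3, -2.4,  0.6, -1.7]))
(array([ 0.50633918, -0.28497568]), np.float64(0.019138411799549157), np.float64(54.49704185172355), array([-0.4, -0.4, -0.8,  1.9, -1.4,  1.2]))
```

```bash
python3 - <<'E'
from h import *
go((.527,-.1167,.12,91.2),(.527,-.1167,.037,91.2))
E
```

```text
[14.47 -0.12 10.02] [-1.000e-02  5.000e-02 -1.112e+01]
[14.48 -0.12 18.32] [-1.000e-02  5.000e-02 -1.112e+01]
```

Emit:
{"api": "arm_command", "payload": {"commands": "5.5 0 3 0 0 -6 -1;11 -0.1 6 0 0 -11.2 -1;14.5 -0.1 10 0 0 -11.2 -1;14.5 -0.1 10 0 0 -11.2 -1;14.5 -0.1 14 0 0 -11.2 -1;14.5 -0.1 14 0 0 -11.2 -1"}}

```text
t: 6.8
ee_pos: [0.5256, -0.1172, 0.079]
eef_rot: [-179.8, 0.0, 91.2]
wrist_force: [-0.7, -0.6, 0.4]
grip_width: 1.0
```

```bash
python3 - <<'E'
from h import *
go((.527,-.1167,.037,91.2))
Rt,p=tool()
d=eyes.read_camera("wrist"); cv2.imwrite("pics/w6.png",d["image"])
print(wproj(d,Rt,p,np.array([.527,-.1167,.067])))
d=eyes.read_camera("scene"); crop(d["image"],300,120,200,150,4,"s6")
E
```

```text
[0.05 0.15 4.2 ] [-0.23  0.05  0.02]
[319.84049824 245.08941056]
```

View pics/w6.png

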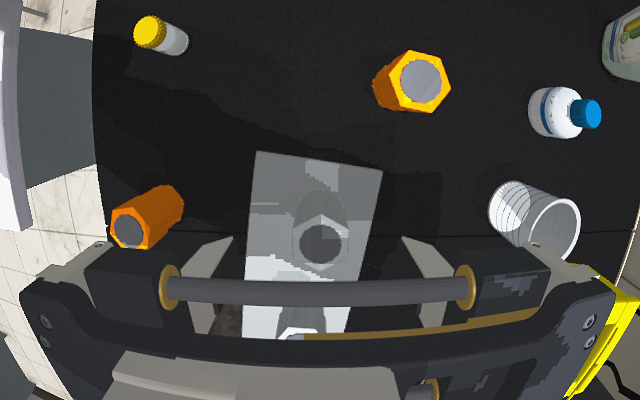

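View pics/s6.png

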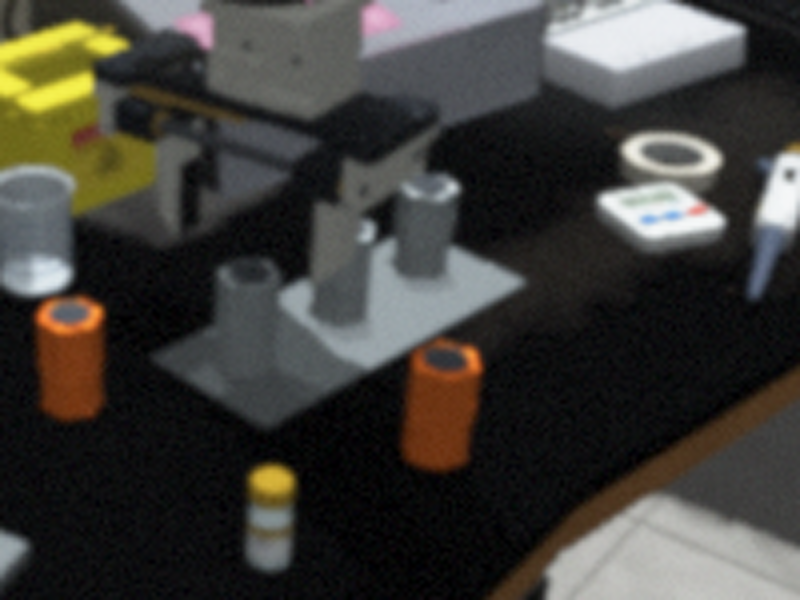

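```bash
python3 - <<'E'
from h import *
d=eyes.read_camera("wrist"); im=d["image"][205:285,275:365]
crop(d["image"],275,205,90,80,8,"w6a")
E
```

```text
(no output)
```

View pics/w6a.png

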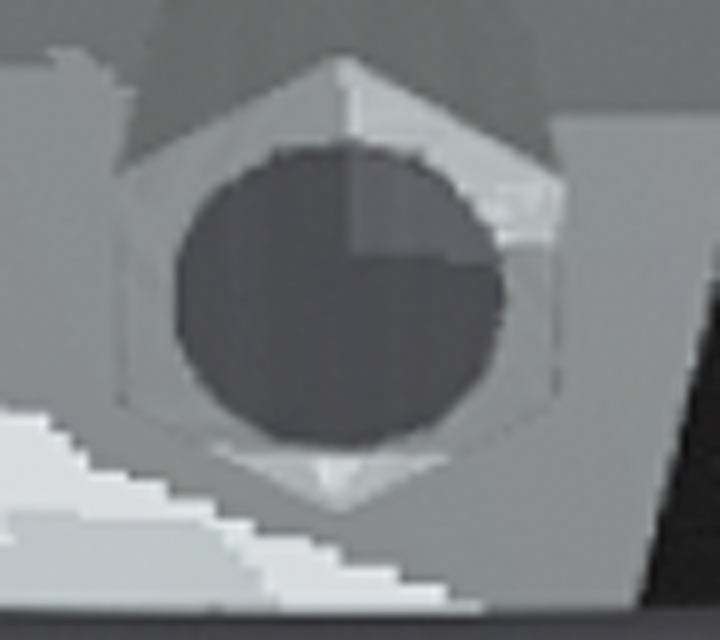

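```bash
python3 - <<'E'
from h import *
Rt,p=tool(); d=eyes.read_camera("wrist")
for z in (.067,):
    P=[watz(d,Rt,p,275+(x+.5)/8-.5,205+(y+.5)/8-.5,z)[:2] for x,y in [(342,57),(563,182),(560,400),(338,512),(118,402),(115,175)]]
    h=hexfit(P);print(h)
c=h[0]; go((*c,.037,90+h[2]),)
E
```

```text
(array([ 0.52767018, -0.11567281]), np.float64(0.019419723301081885), np.float64(0.8461490525830193), array([-0.2, -1.2,  2. ,  0. , -1. ,  0.4]))
[ 0.17 -0.06  4.48] [0.11 0.07 0.38]
```

Emit:
{"api": "arm_command", "payload": {"commands": "0.1 0 2.5 0 0 0 -1;0.1 0 4.2 0 0 0 -1;0.1 0 4.2 0 0 0 -1;0.1 0 4.2 0 0 0 1;0.1 0 4.2 0 0 0 1;0.1 0 4.2 0 0 0 1;0.1 0 4.2 0 0 0 1;0.1 0 4.2 0 0 0 1;0.1 0 4.2 0 0 0 1", "force": 35}}

```text
t: 8.12
ee_pos: [0.5283, -0.1164, 0.0398]
eef_rot: [179.9, 0.1, 91.2]
wrist_force: [-0.5, -0.1, -0.2]
grip_width: 0.394
```

Emit:
{"api": "arm_command", "payload": {"commands": "0 0 0 0 0 0 1;0 0 -4 0 0 0 1;0 0 -9 0 0 0 1;0 0 -9 0 0 0 1"}}

```text
t: 8.62
ee_pos: [0.5303, -0.1169, 0.133]
eef_rot: [179.5, 0.1, 91.2]
wrist_force: [0.3, 0.2, -1.9]
grip_width: 0.368
```

```bash
python3 - <<'E'
from h import *
s=status.sense();print(s["wrist_force"],s["grip_width"],s["ft_torque"])
d=eyes.read_camera("wrist"); cv2.imwrite("pics/w7.png",d["image"])
go((.609,.154,.25,90.8))
E
```

```text
[ 0.32824538  0.20561649 -1.9308162 ] 0.3682606274957414 [-0.08184107  0.00611165  0.06182978]
[ 26.83   8.64 -11.89] [0.29 0.07 0.44]
```

View pics/w7.png

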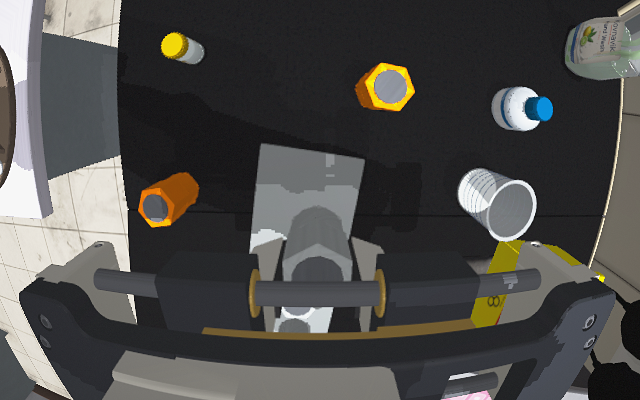

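Emit:
{"api": "arm_command", "payload": {"commands": "3 1 -6 0 0 0.4 1;9 3 -11.9 0 0 0.4 1;15 5 -11.9 0 0 0.4 1;21 7 -11.9 0 0 0.4 1;26.8 8.6 -11.9 0 0 0.4 1;26.8 8.6 -11.9 0 0 0.4 1;26.8 8.6 -11.9 0 0 0.4 1"}}

```text
t: 9.55
ee_pos: [0.6078, 0.1558, 0.2479]
eef_rot: [179.9, 0.1, 91.0]
wrist_force: [-0.1, -1.3, -1.0]
grip_width: 0.37
```

```bash
python3 - <<'E'
from h import *
Rt,p=tool();print(p,status.sense()["eef_rot"],status.sense()["q"])
d=eyes.read_camera("wrist"); cv2.imwrite("pics/w8.png",d["image"])
uv=wproj(d,Rt,p,np.array([.609,.224,.135]));print(uv)
x,y=int(uv[0])-40,max(0,int(uv[1])-35); print(x,y); crop(d["image"],x,y,80,70,8,"w8a")
E
```

```text
[0.60784987 0.15579382 0.24786029] [1.79888555e+02 1.08679901e-01 9.10474501e+01] [-34.3694726   24.83145532  22.1842771   89.44065234  -9.73534469
  67.57473737  -9.28255427]
[319.77766456 122.9079983 ]
279 87
```

View pics/w8.png

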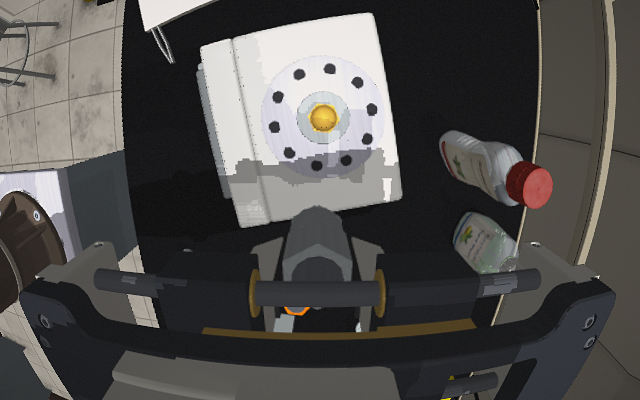

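View pics/w8a.png

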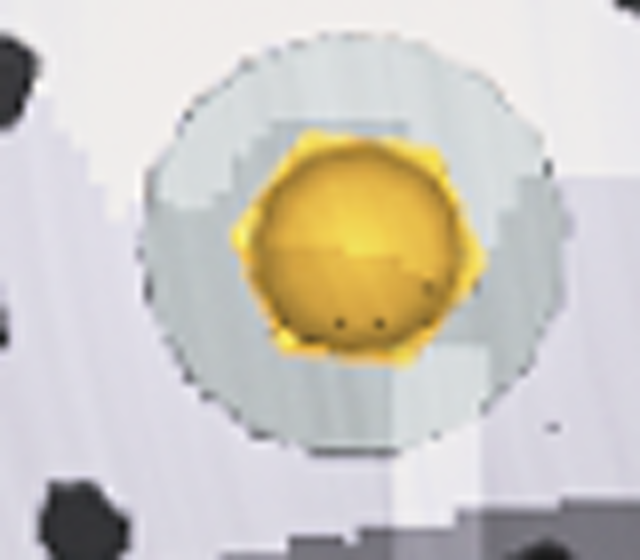

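The nut is at pixel (324,118) with its hex corners visible. The washer spans crop x 143–570 and y 35–455.

```bash
python3 - <<'E'
from h import *
Rt,p=tool(); d=eyes.read_camera("wrist")
q=lambda x,y,z: watz(d,Rt,p,279+(x+.5)/8-.5,87+(y+.5)/8-.5,z)[:2]
print(hexfit([q(x,y,.140) for x,y in [(310,130),(440,150),(485,268),(408,362),(285,345),(235,238)]]))
W=[q(x,y,.126) for x,y in [(143,245),(570,225),(360,33),(360,455)]]; print(np.mean(W,0), np.linalg.norm(W[0]-W[1]),np.linalg.norm(W[2]-W[3]))
# rotor holes ring: refine by ellipse of washer
E
```

```text
(array([0.61252936, 0.22620779]), np.float64(0.013441302541583393), np.float64(23.562051133547367), array([ 0.2, -0.9, -1.2,  0. , -0.4,  2.3]))
[0.61261705 0.22687361] 0.04793959478163194 0.04795022372636419
```

```bash
python3 - <<'E'
from h import *
Rt,p=tool(); d=eyes.read_camera("wrist"); im=d["image"]
crop(im,270,195,100,90,8,"w8b")
I=np.eye(3);z0=np.zeros(3)
P=lambda x,y,z:(wproj(d,I,z0,np.array([x,y,z]))-[270,195])*8
mz=.0358
for dx in (0,.002):
    print(dx,"rim top",P(dx+.018,0,mz),"collar top(30mm up)",P(dx+.018,0,mz-.03),"hex corner low",P(dx+.0196,0,mz-.03),"top corner",P(dx+.0196,0,mz-.063),P(dx+.0098,.017,mz-.063),P(dx+.0098,-.017,mz-.063))
E
```

```text
0 rim top [379.55960757  84.50893444] collar top(30mm up) [380.36920245 214.480322  ] hex corner low [380.37537837 193.343904  ] top corner [381.62004253 390.53082307] [664.40074031 535.88440502] [ 98.47381214 536.34343484]
0.002 rim top [379.56215087  61.33423113] collar top(30mm up) [380.37688838 188.03862918] hex corner low [380.3827901  166.73370598] top corner [381.63910514 359.31631552] [665.98770703 506.57634883] [ 96.92635892 507.02748897]
```

View pics/w8b.png

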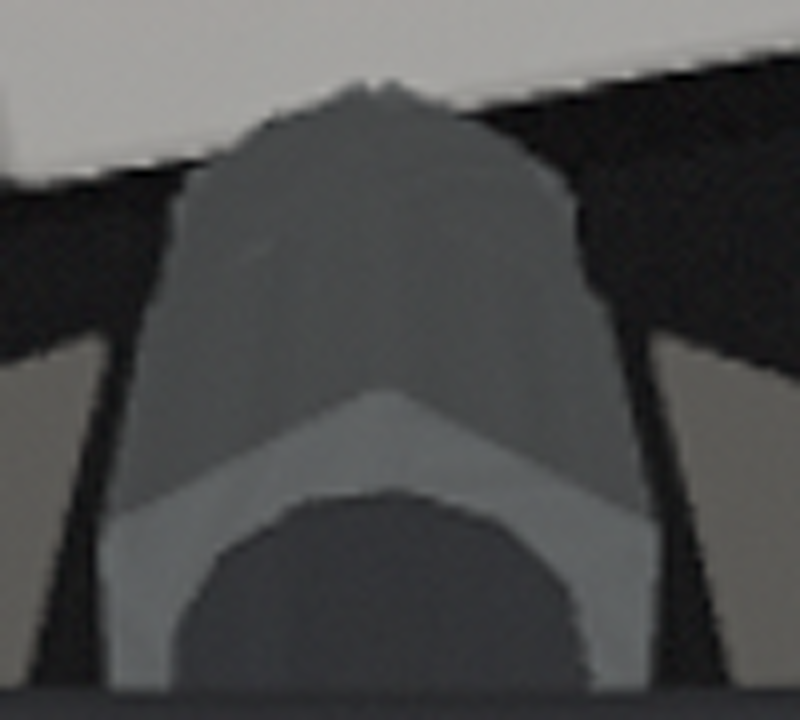

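The held socket lines up with the tool axis (predicted rim and corners match within about 0.2 mm). Nut is at (0.6126, 0.2265) with flats at 23.6°. Moving to hover over the nut.

```bash
python3 - <<'E'
from h import *
go((.6126,.2265,.205,113.6),(.6126,.2265,.19,113.6))
E
```

```text
[7.53 0.51 4.41] [  0.18   0.2  -22.91]
[7.53 0.5  5.91] [  0.18   0.2  -22.91]
```

Emit:
{"api": "arm_command", "payload": {"commands": "3 0.3 1 0 0 -8 1;6 0.5 2 0 0 -16 1;7.5 0.5 3 0 0 -23 1;7.5 0.5 4.4 0 0 -23 1;7.5 0.5 4.4 0 0 -23 1;7.5 0.5 4.4 0 0 -23 1"}}

```text
t: 10.45
ee_pos: [0.613, 0.2245, 0.2055]
eef_rot: [179.9, 0.3, 113.5]
wrist_force: [0.3, 0.4, -1.3]
grip_width: 0.368
```

```bash
python3 - <<'E'
from h import *
print(status.sense()["wrist_force"],status.sense()["eef_rot"])
go((.6126,.2265,.187,113.6),(.6126,.2265,.1615,113.6))
E
```

```text
[ 0.29519784  0.3544266  -1.32958206] [179.85274545   0.26860406 113.47916472]
[0.21 0.04 1.85] [ 0.15  0.27 -0.12]
[0.22 0.03 4.4 ] [ 0.15  0.27 -0.12]
```

Emit:
{"api": "arm_command", "payload": {"commands": "0.2 0 0.5 0.1 0.3 0 1;0.2 0 1.5 0.1 0.3 0 1;0.2 0 1.5 0.1 0.3 0 1;0.2 0 1.5 0.1 0.3 0 1"}}

```text
t: 10.95
ee_pos: [0.6122, 0.2263, 0.1904]
eef_rot: [180.0, -0.0, 113.5]
wrist_force: [0.4, 0.5, -1.4]
grip_width: 0.363
```

```bash
python3 - <<'E'
from h import *
print(status.sense()["wrist_force"],status.sense()["eef_rot"])
go((.6126,.2265,.187,113.6),(.6126,.2265,.1615,113.6))
E
```

```text
[ 0.44834204  0.51851126 -1.44206689] [ 1.79967961e+02 -3.04940093e-02  1.13484195e+02]
[-0.    0.04  0.34] [ 0.03 -0.03 -0.12]
[-0.    0.04  2.89] [ 0.03 -0.03 -0.12]
```

Emit:
{"api": "arm_command", "payload": {"commands": "0 0 0.6 0 0 0 1;0 0 1.2 0 0 0 1;0 0 1.8 0 0 0 1;0 0 2.2 0 0 0 1;0 0 2.6 0 0 0 1;0 0 2.9 0 0 0 1;0 0 2.9 0 0 0 1"}}

```text
t: 11.82
ee_pos: [0.6123, 0.2273, 0.1618]
eef_rot: [179.9, -0.1, 113.5]
wrist_force: [-0.7, 4.9, 1.7]
grip_width: 0.364
```

```bash
python3 - <<'E'
from h import *
s=status.sense();print(s)
go((.6126,.2265,.1615,113.6))
d=eyes.read_camera("scene"); crop(d["image"],150,140,160,120,5,"s9")
E
```

```text
{'t': 11.825, 'q': array([-34.79430199,  30.889855  ,  14.95346148,  91.33439043,
        -9.00344422,  58.86075841,   6.31277199]), 'qvel': array([ 0.08546773, -0.09370039, -0.02598621,  0.08784498,  0.05846164,
       -0.12191327, -0.08400019]), 'joint_torque': array([ 3.13055255e+00, -6.93266916e+01,  8.05027038e+00, -2.73332137e+01,
        1.51827939e+00,  5.66011593e-01, -1.18241290e-02]), 'ee_pos': array([0.61228897, 0.22734482, 0.16177815]), 'eef_rot': array([ 1.79905679e+02, -8.25000166e-02,  1.13526435e+02]), 'wrist_force': array([-0.70278778,  4.89591273,  1.7131262 ]), 'ft_torque': array([ 1.19281484,  0.02720867, -0.03530577]), 'grip_width': 0.36427510338811503}
[-0.09 -0.01  0.03] [ 0.09 -0.08 -0.07]
```

View pics/s9.png

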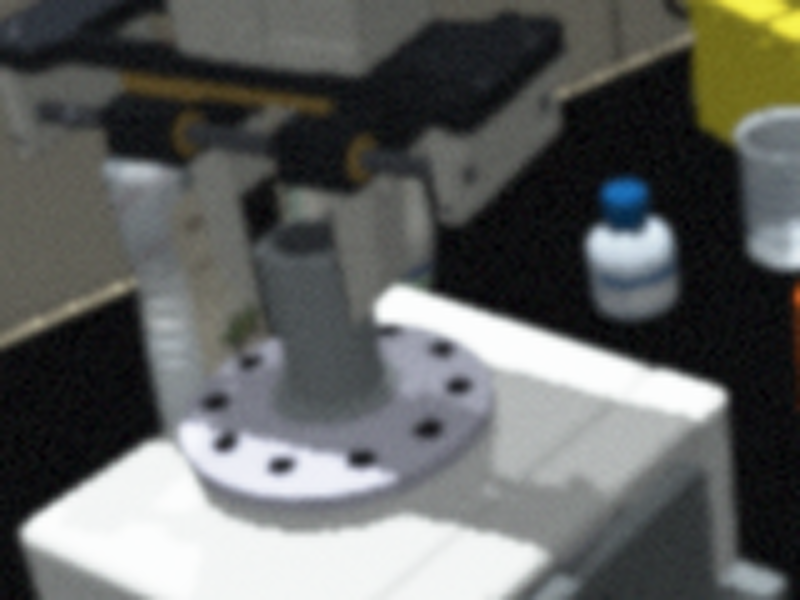

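```bash
python3 - <<'E'
from h import *
Rt,p=tool();d=eyes.read_camera("wrist"); im=d["image"]
crop(im,270,195,100,90,8,"w9b")
I=np.eye(3);z0=np.zeros(3)
print(p)
d=eyes.read_camera("scene")
for z in (.126,.14,.156,.189): print(z,(proj(d,np.array([.6126,.2265,z]))-[150,140])*5)
E
```

```text
[0.61229962 0.22728361 0.16175443]
0.126 [334.80842755 379.94967287]
0.14 [328.71697119 348.97775261]
0.156 [321.59799535 312.78142472]
0.189 [306.35937628 235.30089032]
```

View pics/w9b.png

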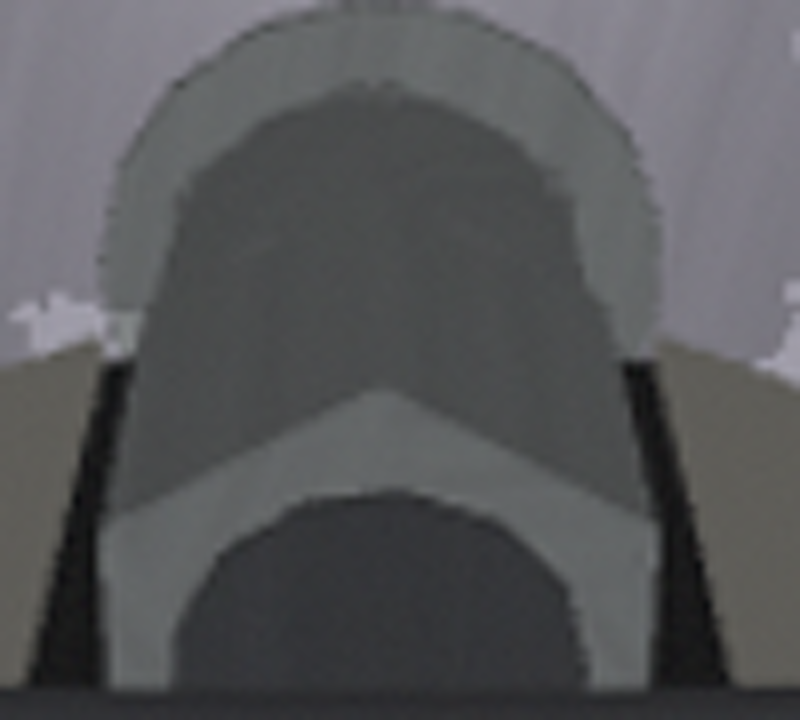

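The wrist crop shows the socket unslipped in the grip (rim at row 83, corner at row 388, both as before), with the washer concentric around it. The mouth is at about 0.126 m, so this first socket goes all the way down. I'll press slightly to confirm it bottoms out.

Emit:
{"api": "arm_command", "payload": {"commands": "0 0 0.2 0 0 0 1;0 0 0.2 0 0 0 1;0 0 0.2 0 0 0 1;0 0 0.2 0 0 0 1"}}

```text
t: 12.48
ee_pos: [0.6124, 0.2274, 0.1616]
eef_rot: [179.8, -0.1, 113.5]
wrist_force: [-5.1, 1.7, 14.7]
grip_width: 0.368
```

```bash
python3 - <<'E'
from h import *
s=status.sense();print(s["t"],s["ee_pos"],s["eef_rot"],s["wrist_force"],s["grip_width"])
crop(eyes.read_camera("wrist")["image"],270,195,100,90,8,"w10")
d=eyes.read_camera("scene")["image"]; cv2.imwrite("pics/s10.png",d)
E
```

```text
12.475 [0.61235763 0.22738307 0.16157071] [ 1.79846573e+02 -1.08447359e-01  1.13522073e+02] [-5.12165891  1.71952615 14.66433003] 0.3679104187488553
```

View pics/w10.png

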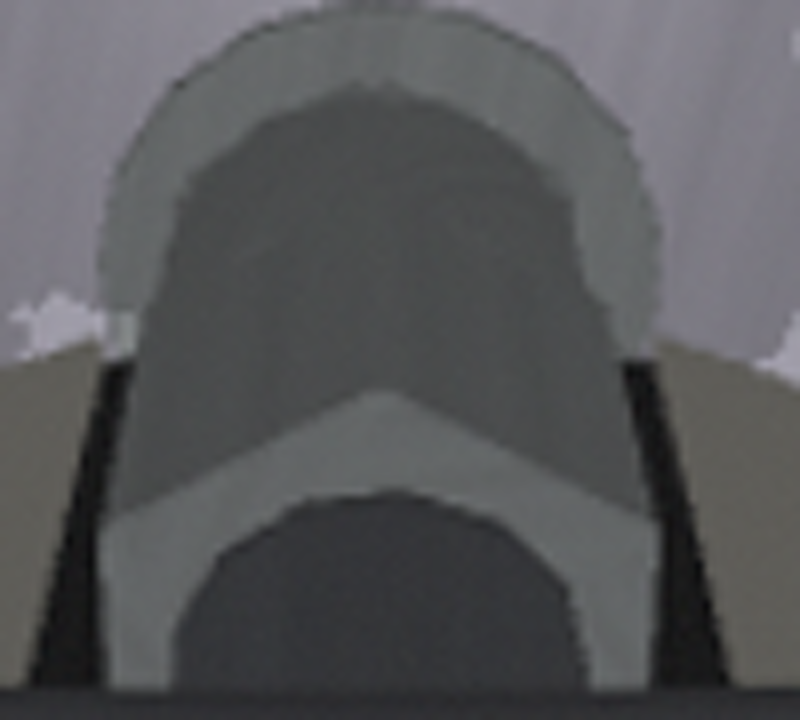

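View pics/s10.png

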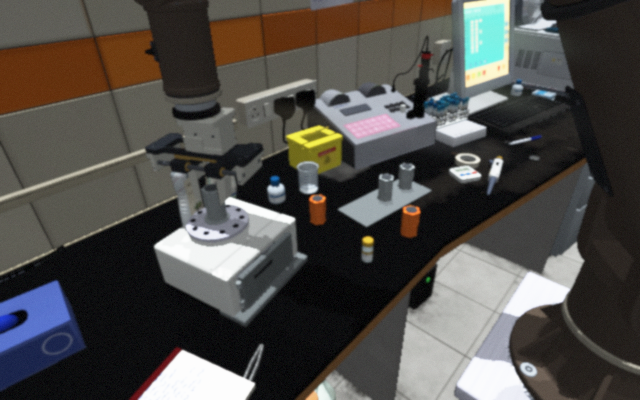

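The socket bottoms out: 15 N of reaction with only 0.2 mm more travel. The scene view shows the door flush, the other two sockets upright on the mat at (386,187) and (406,176), and the bystanders in place. Handing in.

```bash
python3 - <<'E'
from h import *
print(r.finish_job())
E
```

```text
the job is handed in; nothing more can be done
None
```

I pushed the service door shut through its catch. The first socket I tried, the one at the drive-unit end of the mat, fits the nut. I handed the job in with the arm still gripping it, fully seated. No verdict was reported.

**Door:** After I backed off, the camera showed it flush, and it was still flush in the last scene picture. I have no direct reading of the joint angle. While pushing, the wrist force was 30 N along the push plus 22 N upward. I put the upward part down to friction on the door but did not check it.

**Seating:**
- The mouth works out at about 0.126 m, the height of the washer top.
- Pressing harder moved it only 0.2 mm more and raised the upward force to about 15 N.
- The washer looks concentric with the socket, and the socket did not slip in the grip.
- The tool is within 0.2° of vertical. The grip is set to 35 N at an opening of 34 mm, the width of the socket's head.

**Disagreement:** The nut position from the top camera was about 4–5 mm off the wrist camera's. I used the wrist camera, and the socket went on at the first try. A sideways force of about 5 N remained.

**Everything else:** The other two sockets were never touched and still stand on the mat. The beaker, vial and bottle look unmoved in the last scene picture. The robot's clock was at about 12.5 s of the 72 s allowed.

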